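Load a tube rack into the rack reader

TASK

Push the rack of capped tubes up the narrow lane of the rack reader until it stands against the two stop buffers at the end of the lane, without anything ever touching the optical rails on either side; then push the swing gate fully shut behind it so that the reader can start. Only push things with the fingers: do not lift, carry or tip the rack, and leave the dish stack, beaker, small bottle and pen where they are.

Things in the scene. Friction and masses are not known exactly. Their poses are not given: they have to be found in the camera images.
- reader: rack reader, fixed: a deck 4 mm thick with two rails and, at the lane's end, an instrument head 136 mm wide, its top 78 mm above the bench. Origin on the lane's centre line at its mouth, on the bench. x points up the lane (the way the rack is pushed), y to the left of that, z up. Apron: x = -250 to -10, y = -84 to 84 mm, level with the lane's floor. The rails run from x = 4 to 146 mm
- stop (a point): midway between the two rubber stop buffers at the end of the lane, on their faces: x = 136, y = 0 mm of the reader's frame, 34 mm above the bench; the buffers are 17 mm wide, centred 16 mm either side of it. Axes as the reader's
- rail_left: left optical rail (the reader's +y side), with a black window strip along its inner face; its inner face is at y = 34 mm, its outer face at y = 48 mm of the reader's frame, its top 46 mm above the bench. Its origin and axes are the reader's. It must not be touched by anything
- rail_right: right optical rail (the reader's -y side), the same, inner face at y = -34 mm, outer face at y = -48 mm. Its origin and axes are the reader's. It must not be touched by anything
- rack: loose rack, about 0.3 kg, 136 mm long (along its y: flat ends at y = -68, 68), 52 wide (flat sides at x = -26, 26), 60 high, ten capped tubes fixed in it (caps to 73 mm). Origin: centre of its underside, on the deck 4 mm above the bench. Starts on the apron, its y up the lane within 0.15 rad, up to 16 mm off the centre line. Home: its centre at x = 68 mm of the reader, its rear end at x = 0
- gate (a joint): hinge angle of the swing gate, rad: 0 = shut across the mouth of the lane, behind the rack; about 2.5 to 2.9 at the start, folded out to the left. A light friction hinge (about 0.03 N m): it stays where it is left. It stops at 0
- gate_hinge (a point): on the gate's upright hinge axis (post 10 mm thick), half-way up, 27 mm above the bench, at x = -14, y = 41 mm of the reader's frame; axes as the reader's. The gate is a flat panel 4 mm thick, 9 to 45 mm above the bench, reaching 86 mm from the axis. Shut, it points from here to the reader's -y; opening, it swings through -x (1.57 rad) towards +y
- gate_edge (a point): centre of the gate's free upright edge, half-way up, 83 mm from the hinge axis; moves with the gate. Shut, it rests near a small fixed catch post (7 x 10 mm, top 46 mm above the bench) at x = -7.5, y = -41 mm of the reader's frame
- dish_stack: loose stack of culture dishes, 62 mm in diameter, 60 mm high; bystander, leave alone. Origin: centre of its underside
- beaker: loose empty small beaker, 55 mm in diameter, 71 mm high; bystander, leave alone. Origin: centre of its underside
- small_bottle: loose small bottle, 36 mm in diameter, 70 mm high; bystander, leave alone. Origin: centre of its underside
- pen: loose marker pen lying on the bench, 135 mm long, 17 mm thick, its length along its y axis; bystander, leave alone. Origin: centre of its underside
Mind the look-alikes: they are no part of the job. What is shaped like the rack but purple is not meant.

How it is judged (in metres and radians):
On the way, in this order (a step that is already met when the one before it is completed fails the run):
1. the rack is home against the buffers, square in the lane (x of rack in the frame of reader above 0.064 m and y of rack in the frame of reader between -0.009 and 0.009 m and angle between the y axis of rack and the x axis of reader, either way round below 0.12 rad), for 0.2 s.
2. the gate is shut behind it (value of joint gate below 0.08 rad), for 0.2 s.
At the end, for the whole second after the job is handed in: The rack stands upright and still on the deck in the lane, within 4 mm of the buffers, off the centre line by less than 9 mm, touching neither rail; the gate is shut to within 0.08 rad (all of step 1 and x of rack in the frame of reader below 0.071 m and angle between rack's own z axis and vertical below 0.05 rad and height (world z) of rack between 0.001 and 0.007 m and linear speed of rack below 0.01 m/s and value of joint gate below 0.08 rad).
It fails at once if something touches the left rail (contact force between rail_left and anything else above 0.3 N).
It fails at once if something touches the right rail (contact force between rail_right and anything else above 0.3 N).
It fails at once if the rack is lifted (height (world z) of rack above 0.012 m).
It fails at once if the rack is tipped (angle between rack's own z axis and vertical above 0.15 rad).
It fails at once if a bystander is disturbed (distance of any of dish_stack, beaker, small_bottle, pen from where it was at the start of the episode above 0.01 m).
It also fails if it takes over 69 s, if anything falls off the work surface, if the arm or the gripper's body presses on something with over 40 N, if the wrist force passes 120 N, or if a joint passes its speed limit or range.

ROBOT

A 6-joint arm with a two-finger parallel gripper is mounted at the origin on a cart in front of the work surface, level with it; the furniture and walls round the work are solid. World frame = base frame: x ahead of the robot, y to its left, z up, the work surface at z = 0. Lengths are in mm, angles in rad, forces in N, time in s.
With the tool pointing down it reaches from about 400 to 925 mm from the base axis. Payload 12.5 kg.
Tool frame: the origin (TCP) lies at the very end of the fingers, on their centre line; the grasp point (between the pads) lies grip_depth behind it (grip_depth is the distance from the TCP to the grasp point, in mm); z points along the fingers, y is the line along which they close (so a half turn about z gives the same grasp; the last joint's range is limited). The gripper opens to 95 mm and grips with 3 to 60 N. Pads are 20 mm wide; open, the fingers measure 119 mm over their backs; the gripper's body (75 mm by 180 mm) begins 59 mm behind the grasp point.
Start: joints at [-1.217, 0.491, 1.559, -0, 1.092, -0.106], TCP at [277.38, -560.096, 214.661] pointing down, gripper open.
Joint ranges: [-3.1, 3.1], [-0.84, 2.19], [0.05, 2.79], [-1.13, 4.28], [0.06, 2.93], [-2.69, 2.69]. Speed limits (rad/s): [2.22, 2.22, 2.79, 3.14, 3.14, 3.14].

INTERFACE

Orientations are given as [roll, pitch, yaw] about the fixed x, y, z axes, in that order (R = Rz(yaw) Ry(pitch) Rx(roll)).
In Python, from cell import state, read_camera, job_done, grip_depth gives the robot as it stands.
- The arm moves only by the tool drive_tool, never from a script. Its argument "targets" is a list of rows, each an object with "jaw": the opening, from 0 (shut) to 1 (fully open); "travel": the shift along the tool's x, y, z in m, a list of three; "twist": the turn about the tool's z in rad. In form: [{"jaw": jaw, "travel": [tx, ty, tz], "twist": twist}, ...]. A call has 1 to 8 rows; each row is the pose to reach, as a shift and turn from the pose commanded when the call began, along the tool's axes at that moment; what a row does not reach only later rows make up. A row lasts 1/12 s, in which the tool goes at most 41.7 mm and 7.16 degrees, less where a joint would pass 70% of its speed; a pose out of reach is approached as far as the arm can. A call with a gripper value outside its range is refused whole. The fingers move at their own pace and stop on an object; the grip force is fixed at half the most. Time passes only in rows, so rows that repeat a pose let the fingers close. It gives the time, the measured TCP pose, the force, the opening and the grip force at its end, in the units of the state.
- state(): the state, without advancing time (a new reading comes with each control period).
- read_camera(name): name is "scene" or "top"; returns a dict with "frame" (420x560x3 uint8, red, green, blue), "fx", "fy", "cx", "cy" (pixels), "R" (3x3) and "t" (3): a world point X has camera coordinates R X + t. Camera axes: x right, y down, z forward; pixel columns grow to the right and rows downward; lengths in mm; the calibration is good to about 2 mm. A picture is of the moment at which its call begins. There is no depth.
- job_done(): hands the job in; it is judged then, once.
The state is a dict: "t": time; "joints": joint angles; "qvel": joint speeds; "tau": joint torques, N m; "eef_pos": TCP position; "tcp_rot": TCP orientation; "ft_force": force on the tool from outside, world axes, zero at the start; "moment": the same for the moment, N m; "opening": opening from 0.0 (shut) to 1.0 (fully open); "grip_force": force on a finger pad.
Only numpy, scipy, OpenCV 4.12 (cv2) and the standard library are available. Lean on these libraries where they do the work, as an engineer would, in place of code of your own. Each camera call takes 0.05 s, during which the arm holds its last target. There are 200 camera calls.

## Working session

There is one attempt and no reset: what is moved stays moved. The work goes in short steps, Python scripts to look and compute and a tool call to move; the robot and the scene stay as the last step left them, time stands still between calls to the robot, and variables do not carry over. Pictures are saved under pics/ and viewed, at most 10 in all, crops included, and the job is handed in when it is done.

Besides the shell and the picture viewer there is one more tool, called as a command line: name --argument value ..., lists and objects as JSON in quotes. drive_tool: Moves the arm, as the interface text tells. Its arguments: {"type":"object","properties":{"targets":{"type":"array"}},"required":["targets"]}

```bash
mkdir -p pics
python3 - <<'E'
from cell import state, read_camera, grip_depth
import cv2,numpy as np
for n in("scene","top"):
    c=read_camera(n); cv2.imwrite(f"pics/{n}0.png",c["frame"][:,:,::-1])
    print(n,c["fx"],c["fy"],c["cx"],c["cy"],np.round(c["R"],4).tolist(),c["t"])
print(state(),grip_depth)
E
```

```text
scene 485.22148605012126 485.22148605012126 281.2851169092241 198.07803254113819 [[-0.7975, -0.6033, -0.0068], [-0.3977, 0.5341, -0.746], [0.4537, -0.5922, -0.6659]] [383.29340083 334.81669206 808.64055742]
top 527.54280411436 527.54280411436 266.7870590055404 210.54548607970995 [[-0.0103, -0.9996, -0.0262], [-0.9979, 0.012, -0.0636], [0.0639, 0.0255, -0.9976]] [-103.55975935  583.15990827 1164.76701572]
{'t': 0.1, 'joints': array([-1.21658815e+00,  4.91477829e-01,  1.55937303e+00, -9.19153460e-06,
        1.09169797e+00, -1.05630900e-01]), 'qvel': array([-0.00156846, -0.0019906 ,  0.00044738,  0.00022836,  0.00039666,
        0.00086195]), 'tau': array([ 1.76453545e-03, -6.13622904e+01, -2.58606470e+01,  6.93709427e-02,
        4.70163755e-02, -6.29540136e-05]), 'eef_pos': array([ 277.30624798, -559.88154763,  214.13884104]), 'tcp_rot': array([-3.14064095e+00, -9.27068622e-05,  4.59843277e-01]), 'ft_force': array([ 0.49095703, -0.29637624,  0.43035959]), 'moment': array([-0.01178146,  0.00792285,  0.00011098]), 'grip_force': 0.0, 'opening': 0.9998665287403801} 18.8
```

View pics/top0.png

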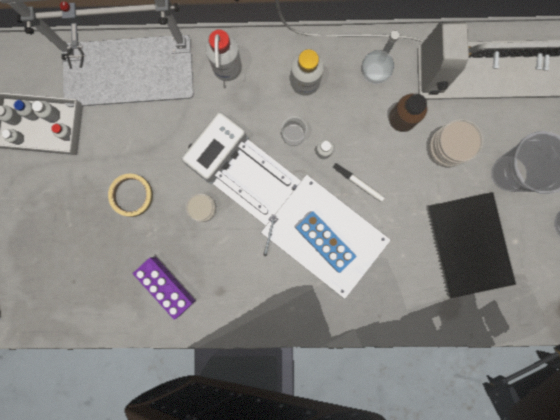

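View pics/scene0.png

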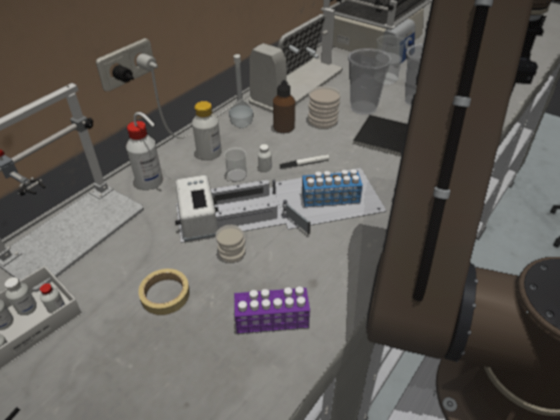

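The top view shows the reader: head near (213,147), lane running down-right to its mouth near (280,200), apron to (365,265), and the blue rack at (325,240). The gate is folded out to about (268,250), and the purple decoy is at (163,288). I'll zoom in to get landmarks.

Run:
```python
import cv2
a=cv2.imread("pics/top0.png")[105:305,175:400]; cv2.imwrite("pics/topz.png",cv2.resize(a,(675,600),interpolation=cv2.INTER_CUBIC))
a=cv2.imread("pics/scene0.png")[140:260,170:390]; cv2.imwrite("pics/scz.png",cv2.resize(a,(792,432),interpolation=cv2.INTER_CUBIC))
```

```text
(no output)
```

View pics/topz.png

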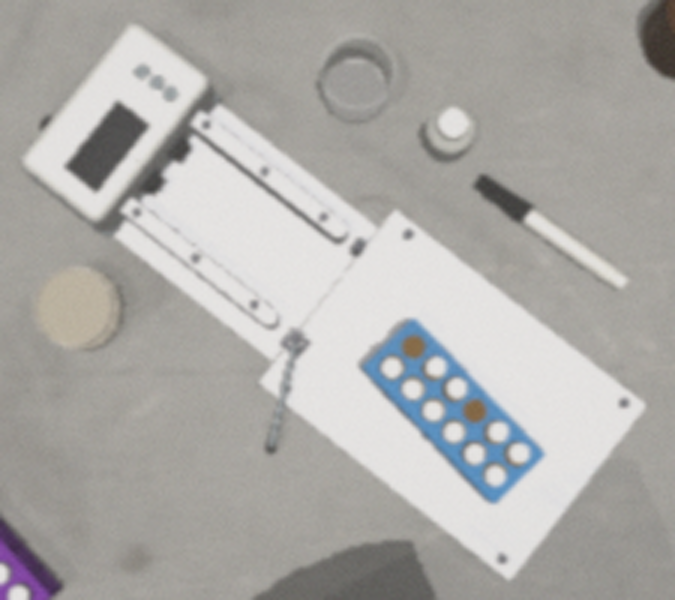

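View pics/scz.png

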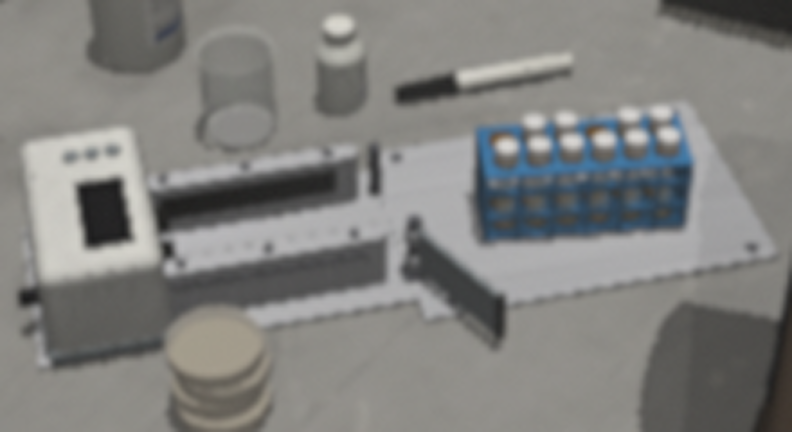

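The zooms show the apron corners (top zoom (397,210), (645,406), (511,579), (260,382)), the gate hinge (294,341) with its free edge at (270,450), the catch (358,247) and the caps on a 2x6 grid. The scene zoom shows the same features. Next I'll fit the poses in both views.

```bash
cat > h.py <<'E'
import numpy as np, json
from scipy.optimize import least_squares
K={"scene":(485.2215,281.285,198.078,[[-0.7975,-0.6033,-0.0068],[-0.3977,0.5341,-0.746],[0.4537,-0.5922,-0.6659]],[383.293,334.817,808.641]),
"top":(527.5428,266.787,210.545,[[-0.0103,-0.9996,-0.0262],[-0.9979,0.012,-0.0636],[0.0639,0.0255,-0.9976]],[-103.56,583.16,1164.767])}
def proj(n,X):
    f,cx,cy,R,t=K[n]; c=np.atleast_2d(X)@np.array(R).T+t
    return np.c_[f*c[:,0]/c[:,2]+cx,f*c[:,1]/c[:,2]+cy]
def place(p,L):
    L=np.atleast_2d(np.array(L,float)); c,s=np.cos(p[2]),np.sin(p[2])
    return np.c_[p[0]+c*L[:,0]-s*L[:,1],p[1]+s*L[:,0]+c*L[:,1],L[:,2]+(p[3] if len(p)>3 else 0)]
tz=lambda P:(np.array(P)+.5)/3-.5+[175,105]
sz=lambda P:(np.array(P)+.5)/3.6-.5+[170,140]
E
cat > fit.py <<'E'
from h import *
from cell import state
L=[(-10,-84,4),(-250,-84,4),(-250,84,4),(-10,84,4),(-7.5,-41,46)]
T=tz([(397,210),(645,406),(511,579),(260,382),(358,247)])
L2=[(-250,-84,4),(-250,84,4),(-10,84,4),(-7.5,-41,46)]
S=sz([(690,103),(775,257),(425,318),(375,147)])
def fit(L,T,L2,S,p0):
    r=least_squares(lambda p:np.r_[(proj("top",place(p,L))-T).ravel(),(proj("scene",place(p,L2))-S).ravel()] if len(L2) else (proj("top",place(p,L))-T).ravel(),p0)
    print(np.round(r.x,3),"res",np.round(r.fun,1)); return r.x
for use in (0,1):
  for p0 in ([550,0,.9],[550,0,.9,0]):
    if use or len(p0)==3: p=fit(L,T,L2 if use else [],S,p0)
    if len(p0)==3: rd=p
caps=[(391,368),(412,390),(433,411),(454,433),(475,454),(496,476)]; rc=[(435,367),(456,388),(498,433),(519,454)]
G=np.array([(a,1) for a in(2.5,1.5,.5,-.5,-1.5,-2.5)]+[(a,-1) for a in(1.5,.5,-1.5,-2.5)])
r=least_squares(lambda q:(proj("top",place(q[:3],np.c_[G[:,0]*q[3],G[:,1]*q[4],77+0*G[:,0]]))-tz(caps+rc)).ravel(),[450,-100,.8,20,12])
print("rack caps",r.x,abs(r.fun).max())
cs=[(136/2,26),(-68,26),(-68,-26),(68,-26)]
print("rack top corners"); fit([(a,b,64) for a,b in cs],tz([(361,367),(494,502),(543,453),(411,319)]),[(68,26,4),(-68,26,4)],sz([(482,241),(684,228)]),[450,-100,.8,0])
def inr(p):
    c,s=np.cos(rd[2]),np.sin(rd[2]); d=np.array(p[:2])-rd[:2]; return c*d[0]+s*d[1],-s*d[0]+c*d[1]
print("rack in reader",inr(r.x),r.x[2]-rd[2])
from scipy.optimize import minimize_scalar
g=least_squares(lambda a:(proj("top",place(rd,[(-14-85*np.sin(a[0]),41-85*np.cos(a[0]),45)]))-tz([(270,449)])).ravel(),[2.7]);print("gate",g.x,g.fun)
json.dump(dict(rd=list(rd[:3]),rack=list(r.x[:3])),open("fit.json","w"))
E
python3 fit.py
```

```text
[ 605.393 -140.076    0.892] res [-0.6 -0.5  1.2 -0.3 -0.2  1.2 -0.8  0.3  0.3 -0.7]
[ 605.77  -140.066    0.888] res [-0.5 -0.6  1.  -0.  -0.6  1.3 -0.9  0.1  0.4 -0.8 -0.7 -0.4  1.1 -0.5
 -0.1  0.3 -0.1 -0.2]
[ 606.045 -140.574    0.889   -1.882] res [-0.3 -0.6  1.1 -0.2 -0.4  1.  -0.6 -0.   0.6 -0.9 -0.7 -0.   1.  -0.1
 -0.   0.7 -0.   0.2]
rack caps [ 510.90713639 -236.69338309    0.75540302   21.12099185   11.29879563] 0.28638774520103993
rack top corners
[ 511.642 -235.434    0.759    4.604] res [-0.7 -0.1 -0.2  0.9  1.   0.1  0.1 -1.1 -0.1  0.7  0.1 -0.3]
rack in reader (np.float64(-134.8133749656434), np.float64(12.692316400953096)) -0.13308039373833835
gate [2.70227057] [-0.23502407  0.98581392]
```

```bash
cat > go.py <<'E'
import sys,json
from h import *
from cell import state
# usage: go.py rx ry z yaw_rel_reader  -> travel/twist from the present pose
rd=json.load(open("fit.json"))["rd"]
s=state(); p=np.array(s["eef_pos"]); yaw=s["tcp_rot"][2]
c,q=np.cos(rd[2]),np.sin(rd[2]); d=p[:2]-rd[:2]
print("now reader",np.round([c*d[0]+q*d[1],-q*d[0]+c*d[1],p[2],yaw-rd[2]],3),"t",round(s["t"],2),"q",np.round(s["joints"],2),"F",np.round(s["ft_force"],1))
a=list(map(float,sys.argv[1:]))
for k in range(0,len(a),4):
    g=place(rd,[(a[k],a[k+1],a[k+2])])[0]-p; ca,sa=np.cos(yaw),np.sin(yaw)
    print("travel m",np.round([(ca*g[0]+sa*g[1])/1000,(sa*g[0]-ca*g[1])/1000,-g[2]/1000],4),"twist",round(-(((a[k+3]+rd[2]-yaw)+np.pi)%(2*np.pi)-np.pi),4))
E
python3 - <<'E'
import json;j=json.load(open("fit.json"));j["rd"]=[605.8,-140.1,.8885];json.dump(j,open("fit.json","w"))
E
python3 go.py -138 78 150 -1.5708
```

```text
now reader [-5.32944e+02 -9.75200e+00  2.14139e+02 -4.29000e-01] t 0.1 q [-1.22  0.49  1.56 -0.    1.09 -0.11] F [ 0.5 -0.3  0.4]
travel m [ 0.3227 -0.244   0.0641] twist 1.1421
```

drive_tool --targets '[{"jaw": 1, "travel": [0.323, -0.244, 0.064], "twist": 1.142}, {"jaw": 1, "travel": [0.323, -0.244, 0.064], "twist": 1.142}, {"jaw": 1, "travel": [0.323, -0.244, 0.064], "twist": 1.142}, {"jaw": 1, "travel": [0.323, -0.244, 0.064], "twist": 1.142}, {"jaw": 1, "travel": [0.323, -0.244, 0.064], "twist": 1.142}, {"jaw": 1, "travel": [0.323, -0.244, 0.064], "twist": 1.142}, {"jaw": 1, "travel": [0.323, -0.244, 0.064], "twist": 1.142}, {"jaw": 1, "travel": [0.323, -0.244, 0.064], "twist": 1.142}]'

```text
t: 0.77
eef_pos: [419.1, -276.7, 164.5]
tcp_rot: [-3.142, 0.0, -0.502]
ft_force: [0.9, -0.7, -0.4]
opening: 1.001
grip_force: 0.0
```

```bash
python3 go.py -138 78 150 -1.5708
```

```text
now reader [-223.715   58.732  164.482   -1.391] t 0.77 q [-0.72  0.38  1.91 -0.    0.85  1.36] F [ 0.9 -0.7 -0.4]
travel m [-0.0036 -0.0878  0.0145] twist 0.1798
```

drive_tool --targets '[{"jaw": 1, "travel": [-0.003, -0.07, 0.014], "twist": 0.16}, {"jaw": 1, "travel": [-0.003, -0.07, 0.014], "twist": 0.16}, {"jaw": 1, "travel": [-0.003, -0.07, 0.014], "twist": 0.16}, {"jaw": 1, "travel": [-0.003, -0.07, 0.014], "twist": 0.16}]'

```text
t: 1.1
eef_pos: [449.8, -214.2, 150.5]
tcp_rot: [3.141, 0.001, -0.653]
ft_force: [0.4, -0.5, -0.1]
opening: 0.999
grip_force: 0.0
```

```bash
python3 go.py -138 78 22 -1.5708
python3 - <<'E'
from cell import read_camera
import cv2
c=read_camera("top"); a=c["frame"][105:305,175:400,::-1]; cv2.imwrite("pics/t1.png",cv2.resize(a,(675,600),interpolation=cv2.INTER_CUBIC))
E
```

```text
now reader [-155.845   74.342  150.481   -1.542] t 1.1 q [-0.58  0.4   1.94 -0.    0.81  1.65] F [ 0.4 -0.5 -0.1]
travel m [-0.0031 -0.0179  0.1285] twist 0.0291
```

View pics/t1.png

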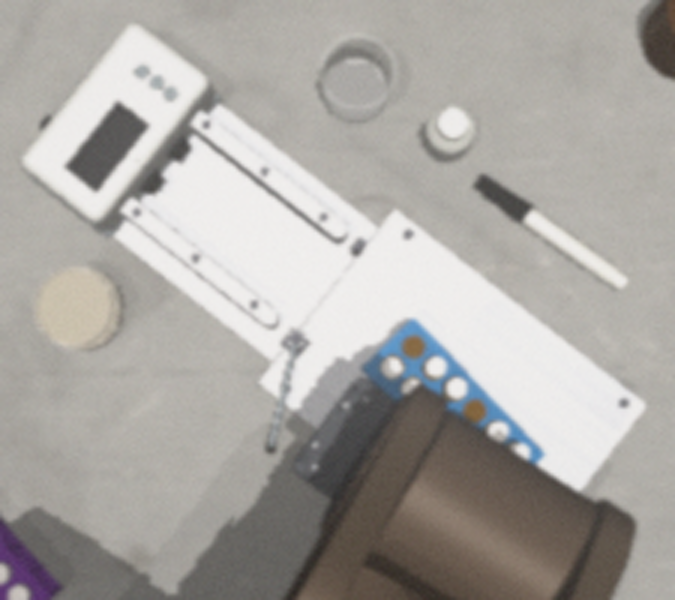

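The wrist (around (470,480)) covers the rack's rear, and the gripper body sits beside the rack's left side, aligned with the lane. The gate at (270,450) is clear, so I can descend.

drive_tool --targets '[{"jaw": 1, "travel": [-0.003, -0.018, 0.03], "twist": 0.029}, {"jaw": 1, "travel": [-0.003, -0.018, 0.065], "twist": 0.029}, {"jaw": 1, "travel": [-0.003, -0.018, 0.1], "twist": 0.029}, {"jaw": 1, "travel": [-0.003, -0.018, 0.128], "twist": 0.029}, {"jaw": 1, "travel": [-0.003, -0.018, 0.128], "twist": 0.029}, {"jaw": 1, "travel": [-0.003, -0.018, 0.128], "twist": 0.029}]'

```text
t: 1.65
eef_pos: [457.4, -200.4, 22.4]
tcp_rot: [3.141, 0.002, -0.687]
ft_force: [0.0, -0.0, 0.7]
opening: 0.997
grip_force: 0.0
```

```bash
python3 go.py -138 36 22 -1.5708
```

```text
now reader [-140.343   77.188   22.412   -1.575] t 1.65 q [-0.55  0.61  2.03 -0.    0.5   1.71] F [ 0.  -0.   0.7]
travel m [ 0.0412 -0.0025  0.0004] twist -0.0046
```

drive_tool --targets '[{"jaw": 1, "travel": [0.007, -0.001, 0], "twist": -0.005}, {"jaw": 1, "travel": [0.014, -0.002, 0], "twist": -0.005}, {"jaw": 1, "travel": [0.019, -0.002, 0], "twist": -0.005}, {"jaw": 1, "travel": [0.023, -0.002, 0], "twist": -0.005}, {"jaw": 1, "travel": [0.027, -0.002, 0], "twist": -0.005}, {"jaw": 1, "travel": [0.031, -0.002, 0], "twist": -0.005}, {"jaw": 1, "travel": [0.034, -0.002, 0], "twist": -0.005}, {"jaw": 1, "travel": [0.037, -0.002, 0], "twist": -0.005}]'

```text
t: 2.32
eef_pos: [488.1, -221.5, 22.9]
tcp_rot: [3.142, 0.0, -0.681]
ft_force: [-2.1, 0.9, 1.7]
opening: 0.999
grip_force: 1.3
```

drive_tool --targets '[{"jaw": 1, "travel": [0.002, 0, 0], "twist": 0}, {"jaw": 1, "travel": [0.004, 0, 0], "twist": 0}, {"jaw": 1, "travel": [0.004, 0, 0], "twist": 0}, {"jaw": 1, "travel": [0.004, 0, 0], "twist": 0}]'

```text
t: 2.65
eef_pos: [491.4, -224.1, 22.8]
tcp_rot: [-3.142, -0.001, -0.681]
ft_force: [-0.7, -0.5, -0.3]
opening: 1.001
grip_force: 0.1
```

```bash
python3 go.py -138 36 22 -1.5708
```

```text
now reader [-137.324   35.884   22.764   -1.569] t 2.65 q [-0.55  0.65  1.93 -0.    0.56  1.7 ] F [-0.7 -0.5 -0.3]
travel m [-0.0001  0.0007  0.0008] twist 0.0017
```

drive_tool --targets '[{"jaw": 1, "travel": [-0.015, 0, 0], "twist": 0}, {"jaw": 1, "travel": [-0.035, 0, 0], "twist": 0}, {"jaw": 1, "travel": [-0.035, 0, -0.04], "twist": 0}, {"jaw": 1, "travel": [-0.035, 0, -0.08], "twist": 0}, {"jaw": 1, "travel": [-0.035, 0, -0.12], "twist": 0}, {"jaw": 1, "travel": [-0.035, 0.03, -0.14], "twist": -0.12}, {"jaw": 1, "travel": [-0.035, 0.07, -0.14], "twist": -0.24}, {"jaw": 1, "travel": [-0.035, 0.11, -0.14], "twist": -0.36}]'

```text
t: 3.32
eef_pos: [399.5, -282.7, 164.6]
tcp_rot: [3.14, -0.004, -0.335]
ft_force: [1.0, -1.1, 0.2]
opening: 1.002
grip_force: 0.0
```

```bash
python3 go.py -300 0 150 0
```

```text
now reader [-240.771   70.154  164.581   -1.224] t 3.32 q [-0.75  0.36  1.95 -0.    0.83  1.16] F [ 1.  -1.1  0.2]
travel m [0.0458 0.0796 0.0146] twist -1.2237
```

drive_tool --targets '[{"jaw": 0.21, "travel": [0.03, 0.06, 0.01], "twist": -0.12}, {"jaw": 0.21, "travel": [0.045, 0.075, 0.014], "twist": -0.24}, {"jaw": 0.21, "travel": [0.045, 0.075, 0.014], "twist": -0.36}, {"jaw": 0.21, "travel": [0.045, 0.075, 0.014], "twist": -0.48}, {"jaw": 0.21, "travel": [0.045, 0.075, 0.014], "twist": -0.6}, {"jaw": 0.21, "travel": [0.045, 0.075, 0.014], "twist": -0.72}, {"jaw": 0.21, "travel": [0.045, 0.075, 0.014], "twist": -0.84}, {"jaw": 0.21, "travel": [0.045, 0.075, 0.014], "twist": -0.96}]'

```text
t: 3.98
eef_pos: [416.8, -367.8, 148.8]
tcp_rot: [3.141, -0.0, 0.623]
ft_force: [-0.5, -0.2, -0.1]
opening: 0.495
grip_force: 0.0
```

```bash
python3 go.py -300 0 100 0;  python3 - <<'E'
from cell import read_camera
import cv2
c=read_camera("top"); a=c["frame"][105:305,175:400,::-1]; cv2.imwrite("pics/t2.png",cv2.resize(a,(675,600),interpolation=cv2.INTER_CUBIC))
E
```

```text
now reader [-2.95892e+02  3.12100e+00  1.48811e+02 -2.65000e-01] t 3.98 q [-0.84  0.47  1.8  -0.    0.87  0.11] F [-0.5 -0.2 -0.1]
travel m [-0.0031  0.0041  0.0488] twist -0.2653
```

View pics/t2.png

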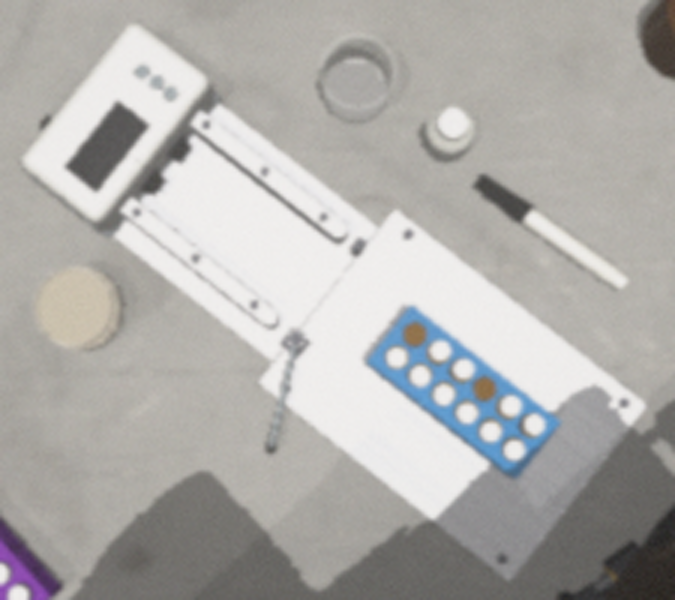

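The rack now looks square to the lane, with caps running from (396,357) to (514,450) and (441,350) to (534,425). The rail screws give a check on the lane's centre line.

```bash
cat > m2.py <<'E'
from h import *
P=tz([(396,357),(420,377),(443,395),(466,413),(490,432),(514,450),(415,334),(441,350),(463,370),(485,389),(510,406),(534,425)])
G=np.array([(a,b) for b in(1,-1) for a in(2.5,1.5,.5,-.5,-1.5,-2.5)])
r=least_squares(lambda q:(proj("top",place(q[:3],np.c_[G[:,0]*q[3],G[:,1]*q[4],77+0*G[:,0]]))-P).ravel(),[500,-230,.88,21,11])
S=tz([(254,304),(195,258),(136,212),(323,216),(264,171),(206,124)])
q=least_squares(lambda q:(proj("top",place(q[:3],[(q[3]+k*q[4],b,46) for b in(41,-41) for k in(0,1,2)]))-S).ravel(),[605.8,-140,.888,20,50],x_scale=[1,1,.01,1,1])
print("rack",r.x,abs(r.fun).max()); print("rails",q.x,q.fun.round(1))
for n,rd in(("apron",[605.8,-140.1,.8885]),("rails",q.x)):
    c,s=np.cos(rd[2]),np.sin(rd[2]); d=r.x[:2]-rd[:2]; print(n,c*d[0]+s*d[1],-s*d[0]+c*d[1],r.x[2]-rd[2])
d=q.x[:2]-[605.8,-140.1];print("rails centre y in apron frame", -np.sin(.8885)*d[0]+np.cos(.8885)*d[1])
E
python3 m2.py
```

```text
rack [ 524.43332732 -243.77846512    0.8914212    20.94486387   11.26394746] 0.5676426057386834
rails [ 2.19053506e+03  1.82800536e+03  8.92950188e-01 -2.50103542e+03
  5.49451550e+01] [-0.1  0.1 -0.1 -0.   0.1 -0.   0.1  0.1  0.1 -0.2 -0.1  0.2]
apron -131.77557707233726 -2.2263961123043217 0.0029211976498803027
rails -2658.6050899401343 -1.4817066967727897 -0.0015289901815985774
rails centre y in apron frame 11.086548881014096
```

```bash
python3 - <<'E'
import json;j=json.load(open("fit.json"));j["rd"]=[605.6,-139.9,.893];json.dump(j,open("fit.json","w"))
E
python3 go.py -245 -1 22 0
```

```text
now reader [-2.95874e+02  4.25400e+00  1.48813e+02 -2.61000e-01] t 4.03 q [-0.84  0.47  1.8  -0.    0.87  0.1 ] F [-0.8 -0.4 -1. ]
travel m [ 0.0505 -0.008   0.1268] twist -0.261
```

drive_tool --targets '[{"jaw": 0.21, "travel": [0.01, -0.008, 0.01], "twist": -0.12}, {"jaw": 0.21, "travel": [0.03, -0.008, 0.04], "twist": -0.24}, {"jaw": 0.21, "travel": [0.05, -0.008, 0.07], "twist": -0.261}, {"jaw": 0.21, "travel": [0.05, -0.008, 0.1], "twist": -0.261}, {"jaw": 0.21, "travel": [0.05, -0.008, 0.126], "twist": -0.261}, {"jaw": 0.21, "travel": [0.05, -0.008, 0.126], "twist": -0.261}, {"jaw": 0.21, "travel": [0.05, -0.008, 0.126], "twist": -0.261}, {"jaw": 0.21, "travel": [0.05, -0.008, 0.126], "twist": -0.261}]'

```text
t: 4.7
eef_pos: [453.2, -332.7, 24.1]
tcp_rot: [3.14, 0.0, 0.877]
ft_force: [-0.3, -0.3, 0.7]
opening: 0.208
grip_force: 0.0
```

```bash
python3 go.py -110 -1 22 0
```

```text
now reader [-2.4574e+02 -2.1800e+00  2.4076e+01 -1.6000e-02] t 4.7 q [-0.75  0.66  1.88 -0.    0.6  -0.06] F [-0.3 -0.3  0.7]
travel m [ 0.1357 -0.0034  0.0021] twist -0.0163
```

drive_tool --targets '[{"jaw": 0.21, "travel": [0.005, -0.0013, 0.002], "twist": -0.016}, {"jaw": 0.21, "travel": [0.012, -0.0014, 0.002], "twist": -0.016}, {"jaw": 0.21, "travel": [0.02, -0.0015, 0.002], "twist": -0.016}, {"jaw": 0.21, "travel": [0.028, -0.0017, 0.002], "twist": -0.016}, {"jaw": 0.21, "travel": [0.034, -0.0018, 0.002], "twist": -0.016}, {"jaw": 0.21, "travel": [0.04, -0.0019, 0.002], "twist": -0.016}, {"jaw": 0.21, "travel": [0.046, -0.002, 0.002], "twist": -0.016}, {"jaw": 0.21, "travel": [0.052, -0.002, 0.002], "twist": -0.016}]'

```text
t: 5.37
eef_pos: [484.8, -290.5, 21.0]
tcp_rot: [3.141, 0.0, 0.894]
ft_force: [-2.4, -3.3, 1.6]
opening: 0.209
grip_force: 1.9
```

```bash
python3 go.py -110 -1 22 0
```

```text
now reader [-1.93054e+02 -3.97000e-01  2.10400e+01  1.00000e-03] t 5.37 q [-0.66  0.67  1.87 -0.    0.6   0.02] F [-2.4 -3.3  1.6]
travel m [ 0.0831  0.0007 -0.001 ] twist 0.0013
```

drive_tool --targets '[{"jaw": 0.21, "travel": [0.007, 0, 0], "twist": 0}, {"jaw": 0.21, "travel": [0.014, 0, 0], "twist": 0}, {"jaw": 0.21, "travel": [0.021, 0, 0], "twist": 0}, {"jaw": 0.21, "travel": [0.028, 0, 0], "twist": 0}, {"jaw": 0.21, "travel": [0.035, 0, 0], "twist": 0}, {"jaw": 0.21, "travel": [0.042, 0, 0], "twist": 0}, {"jaw": 0.21, "travel": [0.049, 0, 0], "twist": 0}, {"jaw": 0.21, "travel": [0.054, 0, 0], "twist": 0}]'

```text
t: 6.03
eef_pos: [518.7, -248.0, 20.8]
tcp_rot: [3.142, 0.0, 0.894]
ft_force: [-3.0, -3.8, 3.7]
opening: 0.215
grip_force: 2.0
```

```bash
python3 go.py -90 -1 22 0;  python3 - <<'E'
from cell import read_camera
import cv2
c=read_camera("top"); a=c["frame"][105:305,175:400,::-1]; cv2.imwrite("pics/t3.png",cv2.resize(a,(675,600),interpolation=cv2.INTER_CUBIC))
E
```

```text
now reader [-1.38683e+02 -1.30000e-01  2.08210e+01  1.00000e-03] t 6.03 q [-0.56  0.68  1.85 -0.    0.62  0.12] F [-3.  -3.8  3.7]
travel m [ 0.0487  0.0009 -0.0012] twist 0.0014
```

View pics/t3.png

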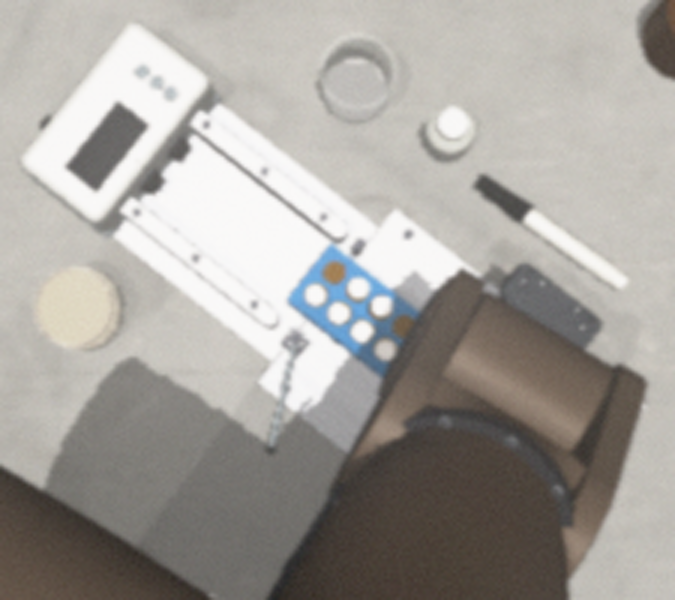

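The rack's nose is just entering the lane (corners near (333,246) and (290,297)), with visible caps at (316,294)…(386,350) and (358,287), (381,306). I'll check its centring.

```bash
cat > m3.py <<'E'
from h import *
P=tz([(316,294),(339,313),(362,331),(386,350),(335,271),(358,287),(381,306)])
G=np.array([(2.5,1),(1.5,1),(.5,1),(-.5,1),(2.5,-1),(1.5,-1),(.5,-1)])
r=least_squares(lambda q:(proj("top",place(q[:3],np.c_[G[:,0]*20.94,G[:,1]*11.26,77+0*G[:,0]]))-P).ravel(),[560,-200,.88])
rd=[605.6,-139.9,.893]
c,s=np.cos(rd[2]),np.sin(rd[2]); d=r.x[:2]-rd[:2]; print(c*d[0]+s*d[1],-s*d[0]+c*d[1],r.x[2]-rd[2],r.fun.round(1))
E
python3 m3.py
```

```text
-59.25730707531672 -2.130159979360961 0.002322906258205304 [-0.2  0.3 -0.1 -0.   0.   0.  -0.2 -0.2  0.  -0.4  0.1  0.3  0.2  0. ]
```

drive_tool --targets '[{"jaw": 0.21, "travel": [0.007, 0, 0], "twist": 0}, {"jaw": 0.21, "travel": [0.014, 0, 0], "twist": 0}, {"jaw": 0.21, "travel": [0.021, 0, 0], "twist": 0}, {"jaw": 0.21, "travel": [0.028, 0, 0], "twist": 0}, {"jaw": 0.21, "travel": [0.035, 0, 0], "twist": 0}, {"jaw": 0.21, "travel": [0.042, 0, 0], "twist": 0}, {"jaw": 0.21, "travel": [0.049, 0, 0], "twist": 0}, {"jaw": 0.21, "travel": [0.054, 0, 0], "twist": 0}]'

```text
t: 6.75
eef_pos: [552.5, -205.8, 20.7]
tcp_rot: [-3.142, 0.0, 0.894]
ft_force: [-1.0, -1.3, -0.7]
opening: 0.207
grip_force: 0.9
```

```bash
python3 go.py -30 0 22 0;  python3 - <<'E'
from cell import read_camera
import cv2
c=read_camera("top"); a=c["frame"][105:305,175:400,::-1]; cv2.imwrite("pics/t4.png",cv2.resize(a,(675,600),interpolation=cv2.INTER_CUBIC))
E
```

```text
now reader [-8.4608e+01 -4.0000e-03  2.0728e+01  1.0000e-03] t 6.75 q [-0.47  0.69  1.81  0.    0.64  0.21] F [-1.  -1.3 -0.7]
travel m [ 0.0546  0.0001 -0.0013] twist 0.0014
```

View pics/t4.png

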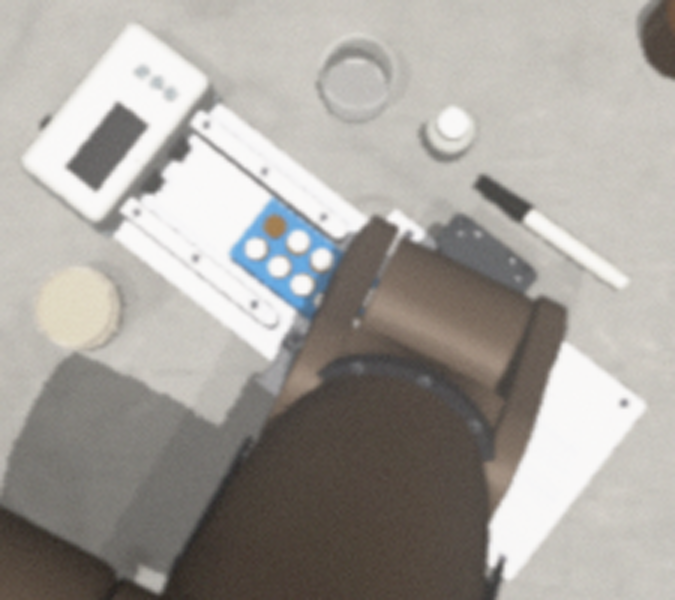

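The rack is well inside the lane with gaps on both sides; its caps, (256,248)–(301,285), moved parallel to the rails. I'll keep pushing.

drive_tool --targets '[{"jaw": 0.21, "travel": [0.007, 0, 0], "twist": 0}, {"jaw": 0.21, "travel": [0.014, 0, 0], "twist": 0}, {"jaw": 0.21, "travel": [0.021, 0, 0], "twist": 0}, {"jaw": 0.21, "travel": [0.028, 0, 0], "twist": 0}, {"jaw": 0.21, "travel": [0.035, 0, 0], "twist": 0}, {"jaw": 0.21, "travel": [0.042, 0, 0], "twist": 0}, {"jaw": 0.21, "travel": [0.049, 0, 0], "twist": 0}, {"jaw": 0.21, "travel": [0.055, 0, 0], "twist": 0}]'

```text
t: 7.47
eef_pos: [587.0, -163.0, 20.8]
tcp_rot: [3.142, 0.0, 0.894]
ft_force: [0.2, -0.7, -1.4]
opening: 0.209
grip_force: 0.8
```

drive_tool --targets '[{"jaw": 0.21, "travel": [0.004, 0, 0], "twist": 0}, {"jaw": 0.21, "travel": [0.007, 0, 0], "twist": 0}, {"jaw": 0.21, "travel": [0.01, 0, 0], "twist": 0}, {"jaw": 0.21, "travel": [0.012, 0, 0], "twist": 0}, {"jaw": 0.21, "travel": [0.014, 0, 0], "twist": 0}, {"jaw": 0.21, "travel": [0.015, 0, 0], "twist": 0}]'

```text
t: 7.97
eef_pos: [595.9, -152.0, 20.8]
tcp_rot: [3.142, 0.0, 0.894]
ft_force: [-0.8, -1.7, -0.9]
opening: 0.212
grip_force: 0.8
```

```bash
python3 go.py -10 0 22 0
```

```text
now reader [-1.5459e+01 -4.0000e-02  2.0805e+01  1.0000e-03] t 7.97 q [-0.36  0.72  1.74 -0.    0.68  0.32] F [-0.8 -1.7 -0.9]
travel m [ 0.0055 -0.     -0.0012] twist 0.001
```

Now I'll creep forward and watch for the force to rise at the buffers.

drive_tool --targets '[{"jaw": 0.21, "travel": [0.001, 0, 0], "twist": 0}, {"jaw": 0.21, "travel": [0.002, 0, 0], "twist": 0}, {"jaw": 0.21, "travel": [0.003, 0, 0], "twist": 0}, {"jaw": 0.21, "travel": [0.004, 0, 0], "twist": 0}, {"jaw": 0.21, "travel": [0.004, 0, 0], "twist": 0}]'

```text
t: 8.38
eef_pos: [598.5, -148.8, 20.8]
tcp_rot: [3.141, -0.0, 0.894]
ft_force: [-0.4, -0.1, 0.1]
opening: 0.212
grip_force: 0.1
```

drive_tool --targets '[{"jaw": 0.21, "travel": [0.0005, 0, 0], "twist": 0}, {"jaw": 0.21, "travel": [0.001, 0, 0], "twist": 0}, {"jaw": 0.21, "travel": [0.001, 0, 0], "twist": 0}]'

```text
t: 8.63
eef_pos: [598.6, -148.6, 20.9]
tcp_rot: [-3.141, 0.001, 0.894]
ft_force: [-3.5, -4.7, 0.9]
opening: 0.211
grip_force: 3.2
```

```bash
python3 go.py -10 0 22 0;  python3 - <<'E'
from cell import read_camera
import cv2
c=read_camera("top"); a=c["frame"][105:305,175:400,::-1]; cv2.imwrite("pics/t5.png",cv2.resize(a,(675,600),interpolation=cv2.INTER_CUBIC))
E
```

```text
now reader [-1.1168e+01 -1.3000e-02  2.0855e+01  1.0000e-03] t 8.63 q [-0.35  0.72  1.74 -0.    0.69  0.33] F [-3.5 -4.7  0.9]
travel m [ 0.0012 -0.     -0.0011] twist 0.0011
```

drive_tool --targets '[{"jaw": 0.21, "travel": [0.001, 0, 0], "twist": 0}, {"jaw": 0.21, "travel": [0.002, 0, 0], "twist": 0}, {"jaw": 0.21, "travel": [0.002, 0, 0], "twist": 0}, {"jaw": 0.21, "travel": [0.002, 0, 0], "twist": 0}]'

```text
t: 9.02
eef_pos: [598.5, -148.5, 20.9]
tcp_rot: [-3.14, 0.003, 0.894]
ft_force: [-13.1, -15.7, 3.8]
opening: 0.211
grip_force: 10.4
```

```bash
python3 go.py -60 0 22 0 -60 0 150 0 -27 110 150 0
```

```text
now reader [-1.1115e+01  1.4900e-01  2.0889e+01  1.0000e-03] t 9.02 q [-0.35  0.72  1.74 -0.    0.69  0.33] F [-13.1 -15.7   3.8]
travel m [-0.0489  0.0001 -0.0011] twist 0.0009
travel m [-4.890e-02  1.000e-04 -1.291e-01] twist 0.0009
travel m [-0.0158 -0.1099 -0.1291] twist 0.0009
```

drive_tool --targets '[{"jaw": 0.21, "travel": [-0.003, 0, 0], "twist": 0}, {"jaw": 0.21, "travel": [-0.01, 0, 0], "twist": 0}, {"jaw": 0.21, "travel": [-0.03, 0, 0], "twist": 0}, {"jaw": 0, "travel": [-0.05, 0, 0], "twist": 0}, {"jaw": 0, "travel": [-0.05, 0, -0.04], "twist": 0}, {"jaw": 0, "travel": [-0.05, 0, -0.08], "twist": 0}, {"jaw": 0, "travel": [-0.05, 0, -0.1], "twist": 0}, {"jaw": 0, "travel": [-0.05, 0, -0.1], "twist": 0}]'

```text
t: 9.68
eef_pos: [570.7, -186.4, 125.6]
tcp_rot: [3.134, -0.002, 0.894]
ft_force: [0.5, -0.1, -0.3]
opening: 0.006
grip_force: 0.0
```

```bash
python3 go.py -12 108 120 0
```

```text
now reader [-5.81210e+01 -2.01000e+00  1.25607e+02  1.00000e-03] t 9.68 q [-0.43  0.55  1.72  0.    0.86  0.25] F [ 0.5 -0.1 -0.3]
travel m [ 0.0462 -0.11    0.0056] twist 0.001
```

drive_tool --targets '[{"jaw": 0, "travel": [0.046, -0.11, 0], "twist": 0}, {"jaw": 0, "travel": [0.046, -0.11, 0], "twist": 0}, {"jaw": 0, "travel": [0.046, -0.11, 0], "twist": 0}, {"jaw": 0, "travel": [0.046, -0.11, 0], "twist": 0}, {"jaw": 0, "travel": [0.046, -0.11, 0], "twist": 0}]'

```text
t: 10.1
eef_pos: [511.4, -79.5, 120.7]
tcp_rot: [-3.141, -0.0, 0.896]
ft_force: [0.4, -1.4, -0.1]
opening: 0.009
grip_force: 0.0
```

```bash
python3 go.py -12 108 22 0;  python3 - <<'E'
from cell import read_camera
import cv2
c=read_camera("top"); a=c["frame"][105:305,175:400,::-1]; cv2.imwrite("pics/t6.png",cv2.resize(a,(675,600),interpolation=cv2.INTER_CUBIC))
E
```

```text
now reader [-1.20070e+01  1.11237e+02  1.20716e+02  3.00000e-03] t 10.1 q [-0.28  0.46  1.92  0.    0.76  0.39] F [ 0.4 -1.4 -0.1]
travel m [-0.      0.0032  0.0987] twist 0.0034
```

View pics/t6.png

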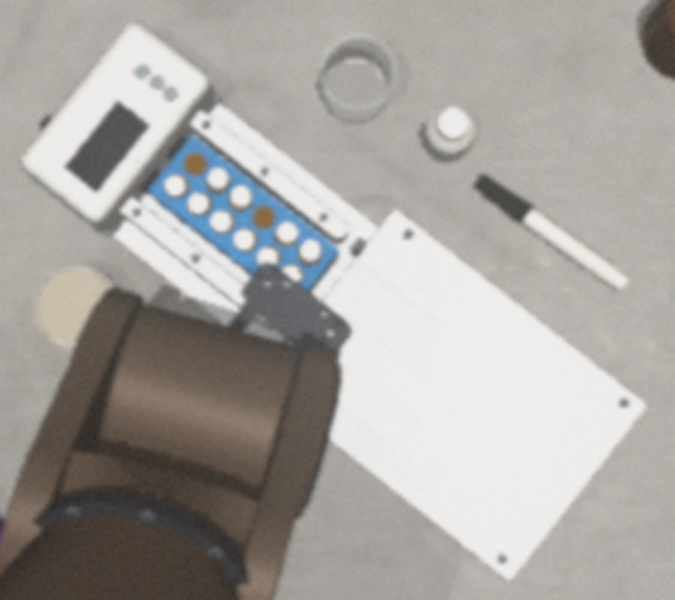

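The rack is home in the lane at (245,215), with gaps to both rails. Next I'll lower beside the gate and sweep it shut.

drive_tool --targets '[{"jaw": 0, "travel": [0, 0.003, 0.035], "twist": 0.003}, {"jaw": 0, "travel": [0, 0.003, 0.07], "twist": 0.003}, {"jaw": 0, "travel": [0, 0.003, 0.096], "twist": 0.003}, {"jaw": 0, "travel": [0, 0.003, 0.096], "twist": 0.003}, {"jaw": 0, "travel": [0, 0.003, 0.096], "twist": 0.003}]'

```text
t: 10.57
eef_pos: [514.3, -83.4, 23.9]
tcp_rot: [-3.139, 0.001, 0.89]
ft_force: [-0.1, 0.5, 0.5]
opening: 0.004
grip_force: 0.0
```

```bash
cat > arc.py <<'E'
import numpy as np,subprocess,sys
a=[]
for th in map(float,sys.argv[1:]):
    d=np.array([-np.sin(th),-np.cos(th)]);n=np.array([-np.cos(th),np.sin(th)])
    h=10*abs(np.cos(th))+12*abs(np.sin(th)); p=np.array([-14,41])+60*d+(2+h)*n; a+=[str(round(p[0],1)),str(round(p[1],1)),"24","0"]
subprocess.run(["python3","go.py",*a])
E
python3 arc.py 2.7 2.55 2.4 2.25 2.1 1.95 1.8 1.65
```

```text
now reader [-1.3263e+01  1.0657e+02  2.3892e+01 -3.0000e-03] t 10.57 q [-0.29  0.63  1.98 -0.    0.54  0.39] F [-0.1  0.5  0.5]
travel m [-0.0117  0.0044 -0.0001] twist -0.0029
travel m [-0.0201  0.0063 -0.0001] twist -0.0029
travel m [-0.0283  0.0096 -0.0001] twist -0.0029
travel m [-0.0363  0.0143 -0.0001] twist -0.0029
travel m [-0.0437  0.0204 -0.0001] twist -0.0029
travel m [-0.0502  0.0278 -0.0001] twist -0.0029
travel m [-0.0554  0.0365 -0.0001] twist -0.0029
travel m [-0.0592  0.0462 -0.0001] twist -0.0029
```

drive_tool --targets '[{"jaw": 0, "travel": [-0.0117, 0.0044, 0], "twist": -0.003}, {"jaw": 0, "travel": [-0.02, 0.0063, 0], "twist": -0.003}, {"jaw": 0, "travel": [-0.0283, 0.0096, 0], "twist": -0.003}, {"jaw": 0, "travel": [-0.0363, 0.0143, 0], "twist": -0.003}, {"jaw": 0, "travel": [-0.0437, 0.0204, 0], "twist": -0.003}, {"jaw": 0, "travel": [-0.0502, 0.0278, 0], "twist": -0.003}, {"jaw": 0, "travel": [-0.0554, 0.0365, 0], "twist": -0.003}, {"jaw": 0, "travel": [-0.0592, 0.0462, 0], "twist": -0.003}]'

```text
t: 11.23
eef_pos: [513.3, -158.9, 25.0]
tcp_rot: [3.142, 0.0, 0.894]
ft_force: [-0.2, 1.1, -0.5]
opening: 0.006
grip_force: 0.5
```

```bash
python3 arc.py 1.57 1.43 1.29 1.15 1.01 .87 .73 .6
```

```text
now reader [-7.2692e+01  5.9963e+01  2.4953e+01  1.0000e-03] t 11.23 q [-0.42  0.64  1.94 -0.    0.56  0.25] F [-0.2  1.1 -0.5]
travel m [-0.0013  0.005   0.001 ] twist 0.0006
travel m [-0.0029  0.0123  0.001 ] twist 0.0006
travel m [-0.0035  0.02    0.001 ] twist 0.0006
travel m [-0.003  0.028  0.001] twist 0.0006
travel m [-0.0014  0.0361  0.001 ] twist 0.0006
travel m [0.0015 0.0442 0.001 ] twist 0.0006
travel m [0.0057 0.0521 0.001 ] twist 0.0006
travel m [0.0108 0.0589 0.001 ] twist 0.0006
```

drive_tool --targets '[{"jaw": 0, "travel": [-0.0013, 0.005, 0], "twist": 0}, {"jaw": 0, "travel": [-0.003, 0.0123, 0], "twist": 0}, {"jaw": 0, "travel": [-0.0035, 0.02, 0], "twist": 0}, {"jaw": 0, "travel": [-0.003, 0.028, 0], "twist": 0}, {"jaw": 0, "travel": [-0.0014, 0.0361, 0], "twist": 0}, {"jaw": 0, "travel": [0.0015, 0.0442, 0], "twist": 0}, {"jaw": 0, "travel": [0.0057, 0.0521, 0], "twist": 0}, {"jaw": 0, "travel": [0.0108, 0.0589, 0], "twist": 0}]'

```text
t: 11.9
eef_pos: [566.7, -186.4, 24.8]
tcp_rot: [3.141, 0.0, 0.894]
ft_force: [-1.6, -0.3, -1.4]
opening: 0.004
grip_force: 0.5
```

```bash
python3 arc.py .5 .4 .3 .2 .12 .06 0.02 0
```

```text
now reader [-6.0616e+01  1.0890e+00  2.4798e+01  1.0000e-03] t 11.9 q [-0.43  0.69  1.79 -0.    0.66  0.25] F [-1.6 -0.3 -1.4]
travel m [0.0033 0.0048 0.0008] twist 0.0011
travel m [0.0086 0.0092 0.0008] twist 0.0011
travel m [0.0144 0.013  0.0008] twist 0.0011
travel m [0.0208 0.0161 0.0008] twist 0.0011
travel m [0.0261 0.0181 0.0008] twist 0.0011
travel m [0.0303 0.0192 0.0008] twist 0.0011
travel m [0.0332 0.0198 0.0008] twist 0.0011
travel m [0.0346 0.0201 0.0008] twist 0.0011
```

drive_tool --targets '[{"jaw": 0, "travel": [0.0033, 0.0048, 0], "twist": 0}, {"jaw": 0, "travel": [0.0086, 0.0092, 0], "twist": 0}, {"jaw": 0, "travel": [0.0144, 0.013, 0], "twist": 0}, {"jaw": 0, "travel": [0.0208, 0.0161, 0], "twist": 0}, {"jaw": 0, "travel": [0.0261, 0.018, 0], "twist": 0}, {"jaw": 0, "travel": [0.03, 0.019, 0], "twist": 0}, {"jaw": 0, "travel": [0.0325, 0.0198, 0], "twist": 0}, {"jaw": 0, "travel": [0.0335, 0.02, 0], "twist": 0}]'

```text
t: 12.57
eef_pos: [602.6, -172.3, 24.8]
tcp_rot: [3.141, 0.0, 0.895]
ft_force: [-2.3, -2.9, 0.3]
opening: 0.005
grip_force: 1.8
```

drive_tool --targets '[{"jaw": 0, "travel": [0.0005, 0, 0], "twist": 0}, {"jaw": 0, "travel": [0.001, 0, 0], "twist": 0}, {"jaw": 0, "travel": [0.001, 0, 0], "twist": 0}]'

```text
t: 12.82
eef_pos: [602.6, -172.2, 24.8]
tcp_rot: [-3.141, 0.001, 0.894]
ft_force: [-2.7, -4.0, 0.9]
opening: 0.006
grip_force: 2.0
```

```bash
python3 arc.py 0
```

```text
now reader [-2.7096e+01 -1.7911e+01  2.4810e+01  1.0000e-03] t 12.82 q [-0.38  0.72  1.71 -0.    0.71  0.29] F [-2.7 -4.   0.9]
travel m [0.0011 0.0011 0.0008] twist 0.0009
```

drive_tool --targets '[{"jaw": 0, "travel": [0.001, 0, 0], "twist": 0}, {"jaw": 0, "travel": [0.0015, 0, 0], "twist": 0}, {"jaw": 0, "travel": [0.0015, 0, 0], "twist": 0}, {"jaw": 0, "travel": [0.0015, 0, 0], "twist": 0}, {"jaw": 0, "travel": [0.0015, 0, 0], "twist": 0}]'

```text
t: 13.23
eef_pos: [602.7, -172.0, 24.8]
tcp_rot: [-3.141, 0.002, 0.894]
ft_force: [-9.0, -10.8, 2.0]
opening: 0.001
grip_force: 6.7
```

drive_tool --targets '[{"jaw": 0, "travel": [-0.005, 0, 0], "twist": 0}, {"jaw": 0, "travel": [-0.02, 0, 0], "twist": 0}, {"jaw": 0, "travel": [-0.05, 0, 0], "twist": 0}, {"jaw": 0, "travel": [-0.09, 0, -0.02], "twist": 0}, {"jaw": 0, "travel": [-0.13, 0, -0.05], "twist": 0}, {"jaw": 0, "travel": [-0.17, 0, -0.08], "twist": 0}, {"jaw": 0, "travel": [-0.2, 0, -0.1], "twist": 0}, {"jaw": 0, "travel": [-0.22, 0, -0.11], "twist": 0}]'

```text
t: 13.9
eef_pos: [464.5, -344.0, 136.8]
tcp_rot: [3.14, -0.0, 0.894]
ft_force: [0.7, -0.9, -0.3]
opening: 0.004
grip_force: 0.0
```

Run:
```python
from cell import read_camera
import cv2
c=read_camera("top"); a=c["frame"][105:305,175:400,::-1]; cv2.imwrite("pics/t7.png",cv2.resize(a,(675,600),interpolation=cv2.INTER_CUBIC))
```

```text
(no output)
```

View pics/t7.png

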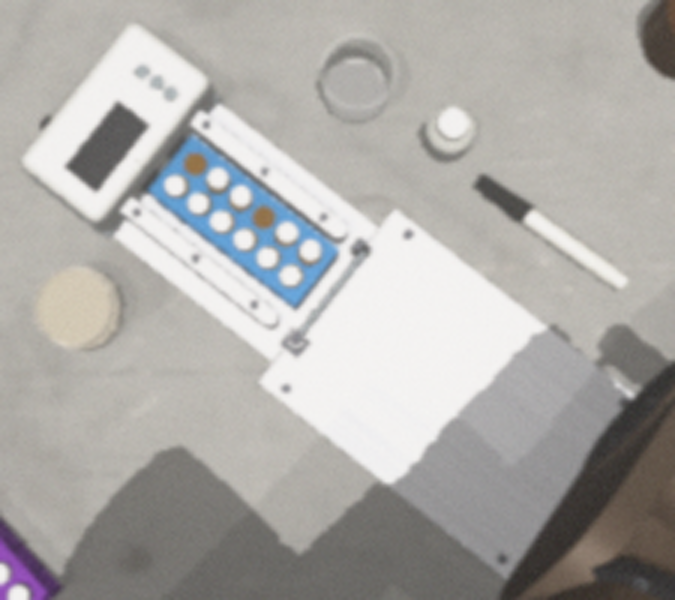

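The gate is shut from the hinge (294,341) to the catch (360,247). The rack is home and straight between the rails, and the bystanders haven't moved. Handing in.

```bash
python3 -c "
from cell import job_done; print(job_done())"
```

```text
the job is handed in; nothing more can be done
None
```

I handed the job in at about 14 s: the rack is against the buffers and straight between the rails, the gate is shut behind it, and the last image shows the bystanders where they started; the hand-in returned no verdict.

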